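# Arm the guarded switch and jog the stage

### The arm

A 6-joint arm with a two-finger parallel gripper is mounted at the origin on a cart in front of the work surface, level with it; the furniture and walls round the work are solid. World frame = base frame: x ahead of the robot, y to its left, z up, the work surface at z = 0. Lengths are in m, angles in degrees, forces in N, time in s.
With the tool pointing down it reaches from about 0.4 to 0.825 m from the base axis. Payload 7 kg.
Tool frame: the origin (TCP) lies on the centre line of the jaws, within the pads' length; the fingertips stand 17 mm ahead of it and the grasp point (between the pads) lies 2 mm behind it; z points along the fingers, y is the direction in which the jaws open and shut (so a half turn about z gives the same grasp; the last joint's range is limited). The gripper opens to 88 mm and grips with 3 to 60 N. Pads are 19 mm wide; open, the fingers measure 130 mm over their backs; the gripper's body (78 mm by 193 mm) begins 47 mm behind the grasp point.
Start: joints at [80.907, 20.546, 0.682, 0, -70.136, -16.507], TCP at [0.292, 0.609, 0.244] pointing down, gripper open.
Joint ranges: [-176.03, 176.03], [-82.01, 121.73], [-58.28, 71.71], [-173.87, 95.51], [-174.79, -0.11], [-173.66, 173.66]. Speed limits (degrees/s): [136.94, 136.94, 172.46, 180, 180, 180].

### API

Orientations are given as [roll, pitch, yaw] about the fixed x, y, z axes, in that order (R = Rz(yaw) Ry(pitch) Rx(roll)).
In Python, from plant import telemetry, vision, close_job, recognise, silhouettes, place_of gives the robot as it stands.
- The arm moves only by the shell command python3 -m handwheel 'ROWS'. ROWS is JSON, a list that holds one entry, the list of rows, each a list of 5 numbers: the shift along the tool's x, y, z in m, then the turn about the tool's z in rad, then the closure, from 0 (fully open) to 1 (shut). In form: [[[tx, ty, tz, yaw, gripper], ...]]. A call has 1 to 20 rows; each row shifts and turns the commanded pose from where the row before left it, along the tool's axes as they then stand; what a row does not reach is not made up. A row lasts 1/12 s, in which the tool goes at most 41.7 mm and 7.16 degrees, less where a joint would pass 70% of its speed; a pose out of reach is approached as far as the arm can. A call with a gripper value outside its range is refused whole. The fingers move at their own pace and stop on an object; the grip force is fixed at half the most. Time passes only in rows, so rows that do not move let the fingers close. It gives the time, the measured TCP pose, the force and the opening at its end, in the units of the state.
- telemetry.get_obs(): the state, without advancing time (a new reading comes with each control period).
- vision.snapshot(name): name is "scene" or "top" or "wrist"; returns a dict with "color" (420x560x3 uint8, red, green, blue), "mtx" (3x3 intrinsics, pixels), "cam_to_world" (4x4, takes a point from camera to world coordinates); the wrist camera has in their place "tool_from_camera" (4x4, takes a point from camera to tool coordinates, whose origin is the TCP and whose axes are the flange's). Camera axes: x right, y down, z forward; pixel columns grow to the right and rows downward; lengths in m; the calibration is good to about 2 mm. The wrist camera is an equidistant fisheye: a pixel r from the principal point sees the ray r / f radians off the axis. A picture is of the moment at which its call begins: read the wrist's pose just before it. There is no depth.
- close_job(): hands the job in, once; it reports no verdict.
Trained networks look in a picture, given as the dict that the camera call returned (one of the last four; its "shot" number tells which), for a name from the list of things; names that differ only in an ending like _2 or _b are one class to them, and where a whole thing is asked for, a point or a joint stands for the part that bears it (a point fixed in the world has none). Each returns a list of dicts, best first, with "conf" (0 to 1); they miss things now and then, are a little off and sometimes report something else, mostly with a low value. They report only what shows in the picture. A call takes as long as a camera call.
- recognise(name, picture): "xy" ([column, row] in pixels, amid what is visible of it).
- silhouettes(name, picture): "region" (420x560 bool, what is visible of it) and "xy" ([column, row] in pixels, amid what is visible of it).
- place_of(name, picture): "xy" ([column, row] in pixels: a listed point, or the origin of a listed thing).
The state is a dict: "clock": time; "joint_pos": joint angles; "qvel": joint speeds; "tau": joint torques, N m; "tool_pos": TCP position; "orientation": TCP orientation; "force": force on the tool from outside, world axes, zero at the start; "moment": the same for the moment, N m; "opening": finger opening in m.
Only numpy, scipy, OpenCV 4.12 (cv2) and the standard library are available. Lean on these libraries where they do the work, as an engineer would, in place of code of your own. Each camera call takes 0.05 s, during which the arm holds its last target.

### The job

Arm the stage controller on the bench: lift its hinged guard right up so that it stands open, flip the toggle switch that you find on the rail beneath it over to the far side, and lower the guard fully shut again, without letting it drop. Then push the spring-centred jog lever beside the guard over to the right (the side away from the guard) as far as it goes, hold it there for about a second and let it spring back to the middle. Leave the bottle, tube rack and tape roll around it where they are.

Things in the scene. Friction and masses are not known exactly. Their poses are not given: they have to be found in the camera images.
- controller: Grey control box fixed to the bench, 115 (x) x 160 (y) x 40 mm high; origin under its centre; its front (-x) faces the robot, +y is its left, z up. Its flat top panel carries the guard on the left, the jog lever on the right. Two hinge lugs, 10 mm square, stand 44 mm over the panel at the far edge, 33 mm either side of the guard's centre line.
- guard (a joint): Angle of the guard, rad: 0 shut, grows as it is lifted, stop at 1.85, leaning back past upright. Beyond about 1.7 it stays open by its own weight; let go below that it falls shut. 70 g, free-moving, no latch. It is a grey cover: plate 100 mm from hinge to front edge, 92 mm wide, 4 mm thick, with 3 mm side skirts about 21 mm deep and a front lip 12 mm deep.
- guard_hinge (a point): Middle of the guard's hinge line, which runs along the controller's y at the far edge of the panel, 42 mm above the panel. x, y, z as the controller's.
- guard_tab (a point): Gripping point on the guard's tab, which goes on in the plate's plane from the middle of its front edge, over the bench: 38 mm long, 18 mm wide (controller's y), 7 mm thick. The point is on the tab's centre, 26 mm out from the front edge, 126 mm from the hinge line; it moves with the guard. Pinched across its width, the tab can pivot between the fingers as the guard swings.
- rail_mid (a point): Middle of the rail's top on the panel under the guard: 3 mm over the panel, 50 mm in front of the hinge line; axes as the controller's. The rail is 18 mm wide and runs 82 mm along y. The toggle switch is clipped on this rail up to 24 mm left or right of this point: where exactly is not measured and must be seen or felt once the guard is up.
- toggle (a joint): Angle of the steel toggle, rad: 0 leans 0.4 to the front (off, at the start), 0.8 leans 0.4 to the far side (on). Black base 30 (x) x 20 (y) x 7 mm on the rail; the bat pivots at its middle, 8 mm over the rail, is 26 mm long, 6 mm thick, with a 10 mm ball end. Swings only along the controller's x, rigid sideways; stiff (about 2.5 N at the tip), no snap: it stays where it is left.
- jog (a joint): Tilt of the jog lever, rad: 0 upright in the middle, positive to the right (controller's -y, away from the guard), stops at +-0.45. A spring brings it back to the middle; holding it at the stop takes about 2.5 N at its ball.
- jog_ball (a point): Centre of the black ball, 18 mm in diameter, on top of the jog lever: an 8 mm steel stem whose pivot lies 56 mm below this point, 6 mm over the panel. Upright, the ball's centre is 18 mm above the top of the shut guard, and the guard's right side is 43 mm to the left of it.
- amber_bottle: Bystander: closed brown bottle with white cap, 60 mm wide, 114 mm high; origin under its centre.
- rack: Bystander: orange rack with tubes, 52 x 132 x 61 mm; origin under its centre.
- tape: Bystander: roll of cream tape lying flat, 68 mm wide, 19 mm high; origin under its centre.

How it is judged:
By the outcome, as a careful person would: the job done as asked, in the order asked, and still so for the second after the job is handed in, with the robot touching nothing.
It also fails if it takes over 69 s, if anything falls off the work surface, if the arm or the gripper's body presses on something with over 40 N, if the wrist force passes 120 N, or if a joint passes its speed limit or range.

## Working session

There is one attempt and no reset: what is moved stays moved. The work goes in short steps, Python scripts to look and compute and a shell command to move; the robot and the scene stay as the last step left them, time stands still between calls to the robot, and variables do not carry over. Pictures are saved under pics/ and viewed, and the job is handed in when it is done.

```bash
ls; mkdir -p pics
python3 - <<'E'
from plant import telemetry, vision
import cv2
o=telemetry.get_obs(); print(o)
for n in ["scene","top"]:
    s=vision.snapshot(n); cv2.imwrite(f"pics/{n}0.png",s["color"][:,:,::-1]); print(n,s["mtx"],s["cam_to_world"])
E
```

```text
pics
{'clock': 0.0, 'joint_pos': array([ 8.09107774e+01,  2.05936777e+01,  6.32581926e-01, -2.09198247e-02,
       -7.01355314e+01, -1.65076894e+01]), 'qvel': array([-0.02197873,  0.05944601, -0.0314296 , -0.02683225, -0.09784496,
        0.05897912]), 'tau': array([ 2.76781182e-03, -5.82729328e+01,  2.93051898e+01,  6.99731380e+00,
        6.89771390e-03, -1.54028357e-04]), 'tool_pos': array([0.29143343, 0.60832203, 0.24258578]), 'orientation': array([ 1.79901767e+02, -8.60378847e-03, -2.56040296e+01]), 'force': array([-1.02179262, -0.54461229, -0.15773038]), 'moment': array([ 0.0215875 , -0.03733853, -0.04305633]), 'opening': 0.08752040858367154}
scene [[478.5177078    0.         275.79719648]
 [  0.         478.5177078  207.79778359]
 [  0.           0.           1.        ]] [[ 0.71525759 -0.307918    0.62736997 -0.19417596]
 [-0.69858664 -0.34016649  0.62949461 -1.04420706]
 [ 0.01957752 -0.88852308 -0.45841407  0.52327022]
 [ 0.          0.          0.          1.        ]]
top [[411.81381638   0.         284.90251337]
 [  0.         411.81381638 218.2926407 ]
 [  0.           0.           1.        ]] [[-0.08537063 -0.976435    0.19820835  0.22180357]
 [-0.99634584  0.08418548 -0.01441424 -0.42965905]
 [-0.00261169 -0.19871461 -0.98005392  0.92348432]
 [ 0.          0.          0.          1.        ]]
```

View pics/scene0.png

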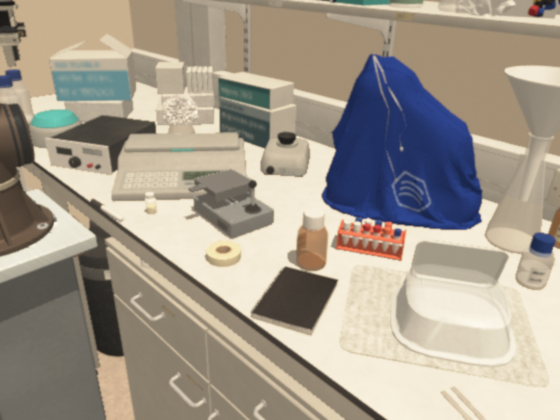

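View pics/top0.png

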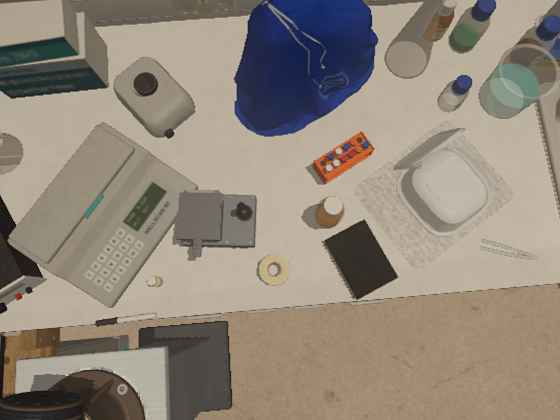

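```bash
cat > h.py <<'E'
from plant import telemetry, vision, recognise, silhouettes, place_of
import numpy as np, cv2
def ray(s,uv):
    K=s["mtx"];T=s["cam_to_world"]
    d=T[:3,:3]@np.array([(uv[0]-K[0,2])/K[0,0],(uv[1]-K[1,2])/K[1,1],1]); return T[:3,3],d/np.linalg.norm(d)
def atz(s,uv,z):
    o,d=ray(s,uv); return o+d*(z-o[2])/d[2]
def tri(rs):
    A=np.zeros((3,3));b=np.zeros(3)
    for o,d in rs:
        P=np.eye(3)-np.outer(d,d);A+=P;b+=P@o
    x=np.linalg.solve(A,b); return x,[np.linalg.norm((np.eye(3)-np.outer(d,d))@(x-o)) for o,d in rs]
def proj(s,p):
    T=np.linalg.inv(s["cam_to_world"]);c=T[:3,:3]@np.asarray(p)+T[:3,3];K=s["mtx"]
    return np.array([K[0,0]*c[0]/c[2]+K[0,2],K[1,1]*c[1]/c[2]+K[1,2]])
def both(s,uv): pass
E
python3 - <<'E'
from h import *
np.set_printoptions(precision=4,suppress=True)
S=vision.snapshot("scene");T=vision.snapshot("top")
for n in ["controller","guard_hinge","guard_tab","jog_ball","rail_mid","amber_bottle","rack","tape"]:
    a=place_of(n,S);b=place_of(n,T)
    print(n,[(x["xy"],x["conf"]) for x in a[:2]],[(x["xy"],x["conf"]) for x in b[:2]])
    if a and b: print("   ",tri([ray(S,a[0]["xy"]),ray(T,b[0]["xy"])]))
for n,s in (("scene",S),("top",T)):
    im=s["color"][:,:,::-1]
    c=im[150:250,170:290] if n=="scene" else im[170:280,150:280]
    cv2.imwrite(f"pics/{n}_c.png",cv2.resize(c,None,fx=5,fy=5,interpolation=cv2.INTER_CUBIC))
E
```

```text
controller [([230.6, 219.4], 0.83)] [([218.0, 219.2], 0.81)]
    (array([ 0.4186, -0.2873, -0.0085]), [np.float64(0.0034515071652215976), np.float64(0.0034515071652215542)])
guard_hinge [([241.0, 176.2], 0.74), ([249.2, 186.8], 0.51)] [([199.9, 193.3], 0.64), ([245.7, 203.8], 0.28)]
    (array([ 0.4624, -0.2681,  0.0805]), [np.float64(0.0010377149370274716), np.float64(0.001037714937027385)])
guard_tab [([194.7, 187.5], 0.64), ([223.1, 201.1], 0.34)] [([197.2, 252.5], 0.96)]
    (array([ 0.3374, -0.2592,  0.0874]), [np.float64(0.002520862893168078), np.float64(0.0025208628931680964)])
jog_ball [([248.6, 185.0], 0.63)] []
rail_mid [([223.0, 194.8], 0.59)] []
amber_bottle [([311.3, 258.9], 0.62)] [([327.4, 214.9], 0.65)]
    (array([ 0.4069, -0.5404,  0.0102]), [np.float64(0.0010540747003635717), np.float64(0.0010540747003634048)])
rack [([370.7, 247.7], 0.78)] [([341.7, 163.0], 0.63)]
    (array([ 0.5304, -0.5894,  0.0052]), [np.float64(0.0036935125167701297), np.float64(0.0036935125167699523)])
tape [([222.3, 257.9], 0.68)] [([274.2, 271.5], 0.96)]
    (array([ 0.2908, -0.4098,  0.0011]), [np.float64(0.001094267927143374), np.float64(0.0010942679271434648)])
```

View pics/top_c.png

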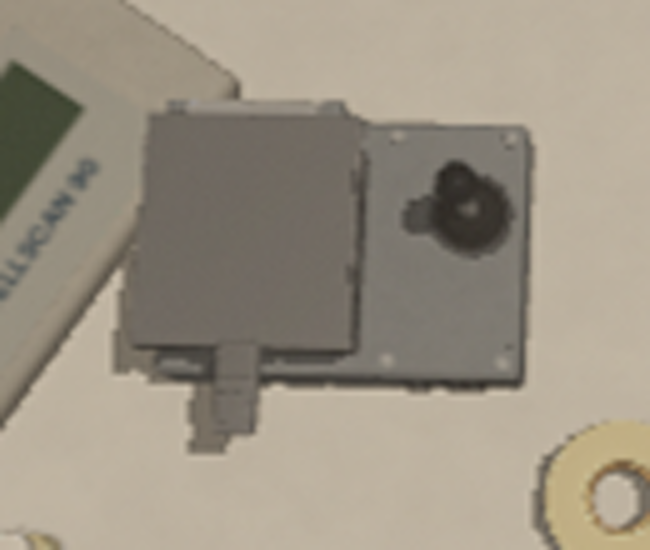

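View pics/scene_c.png

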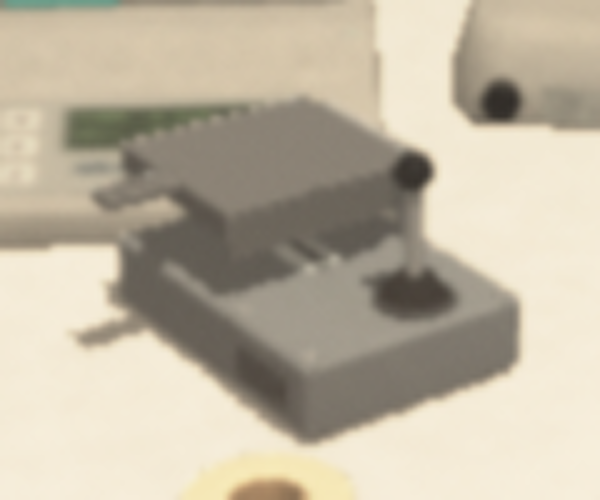

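Run:
```python
from h import *
np.set_printoptions(precision=4,suppress=True)
T=vision.snapshot("top");S=vision.snapshot("scene")
def t(x,y,z): return atz(T,(150+x/5-.4,170+y/5-.4),z)
def sc(x,y,z): return atz(S,(170+x/5-.4,150+y/5-.4),z)
print("panel FR,NR",t(528,127,.04),t(523,379,.04))
print("plate FL NL NR FR",t(150,113,.084),t(128,347,.084),t(353,353,.084),t(365,120,.084))
print("tab tip",t(234,433,.0855), "tabL,R root",t(217,345,.0855),t(260,345,.0855))
print("jog ball", t(457,180,.102), "tri",tri([(ray(T,(150+457/5-.4,170+180/5-.4))),ray(S,(170+411/5-.4,150+171/5-.4))]))
print("scene panel NR, FR, NL",sc(305,370,.04),sc(518,297,.04),sc(128,240,.04))
print("scene plate NL FR FL,NR",sc(125,150,.084),sc(400,165,.084),sc(300,97,.084),sc(230,215,.084))
print("bat ball?",sc(320,258,.07),sc(320,258,.06))
```

```text
panel FR,NR [ 0.4586 -0.3816  0.04  ] [ 0.3466 -0.3715  0.04  ]
plate FL NL NR FR [ 0.4666 -0.2256  0.084 ] [ 0.3676 -0.2131  0.084 ] [ 0.3572 -0.3054  0.084 ] [ 0.4557 -0.3158  0.084 ]
tab tip [ 0.3282 -0.2554  0.0855] tabL,R root [ 0.3651 -0.25    0.0855] [ 0.3635 -0.2676  0.0855]
jog ball [ 0.4221 -0.3544  0.102 ] tri (array([ 0.4213, -0.3541,  0.1031]), [np.float64(0.0006884057567742483), np.float64(0.0006884057567742253)])
scene panel NR, FR, NL [ 0.3484 -0.3688  0.04  ] [ 0.459  -0.3809  0.04  ] [ 0.3662 -0.2208  0.04  ]
scene plate NL FR FL,NR [ 0.3682 -0.22    0.084 ] [ 0.4492 -0.3144  0.084 ] [ 0.4657 -0.2245  0.084 ] [ 0.3614 -0.3049  0.084 ]
bat ball? [ 0.3812 -0.3401  0.07  ] [ 0.3939 -0.3245  0.06  ]
```

```bash
python3 -m handwheel '[[[0,0,-0.015,-0.085,0],[0,0,-0.015,-0.085,0],[0,0,-0.015,-0.085,0],[0,0,-0.015,-0.085,0],[0.018,0.031,0,0,0],[0.018,0.031,0,0,0],[0.018,0.031,0,0,0],[0.018,0.031,0,0,0],[0.018,0.031,0,0,0],[0.018,0.031,0,0,0],[0.018,0.031,0,0,0],[0.018,0.031,0,0,0],[0.018,0.031,0,0,0],[0.018,0.031,0,0,0],[0.018,0.031,0,0,0],[0.018,0.031,0,0,0],[0.018,0.031,0,0,0],[0.018,0.031,0,0,0]]]'
```

```text
clock: 2.6
tool_pos: [0.4963, 0.1486, 0.304]
orientation: [-180.0, -0.0, -6.1]
force: [-0.5, 0.7, -0.3]
opening: 0.0878
```

```bash
python3 -m handwheel '[[[0,0.0335,0,0,0],[0,0.0335,0,0,0],[0,0.0335,0,0,0],[0,0.0335,0,0,0],[0,0.0335,0,0,0],[0,0.0335,0,0,0],[0,0.0335,0,0,0],[0,0.0335,0,0,0],[0,0.0335,0,0,0],[0,0.0335,0,0,0],[0,0.0335,0,0,0],[0,0.0335,0,0,0],[-0.024,0.004,0.02,0,0],[-0.024,0.004,0.02,0,0],[-0.024,0.004,0.02,0,0],[-0.024,0.004,0.02,0,0],[-0.024,0.004,0.02,0,0],[0,0,0,0,0]]]'
python3 - <<'E'
from h import *
o=telemetry.get_obs();print(o["tool_pos"],o["orientation"],o["joint_pos"])
s=vision.snapshot("wrist");print(s["mtx"],s["tool_from_camera"]);cv2.imwrite("pics/w1.png",s["color"][:,:,::-1])
print([(n,[(r["xy"],r["conf"]) for r in place_of(n,s)[:2]]) for n in ("guard_tab","guard_hinge","jog_ball")])
s=vision.snapshot("top");cv2.imwrite("pics/t1.png",s["color"][:,:,::-1])
E
```

```text
clock: 4.1
tool_pos: [0.3256, -0.2553, 0.2]
orientation: [-179.9, 0.3, -6.2]
force: [-1.7, -0.2, -0.2]
opening: 0.0878
[ 0.32557634 -0.25529608  0.19999746] [-179.85798152    0.34685225   -6.24115418] [-10.59628559  -2.6871011  -33.62248416  -0.13388903 -59.42132065
  94.42317255]
[[325.1922621    0.         285.35223212]
 [  0.         325.1922621  212.91455952]
 [  0.           0.           1.        ]] [[ 8.18719790e-05 -9.66321630e-01 -2.57337327e-01  7.02260119e-02]
 [ 9.99999854e-01 -5.83293677e-05  5.37181676e-04  3.98398970e-07]
 [-5.34100597e-04 -2.57337334e-01  9.66321485e-01 -1.42348519e-01]
 [ 0.00000000e+00  0.00000000e+00  0.00000000e+00  1.00000000e+00]]
[('guard_tab', [([282.6, 195.4], 0.56)]), ('guard_hinge', [([286.0, 41.0], 0.92)]), ('jog_ball', [([402.0, 87.2], 0.92)])]
```

View pics/w1.png

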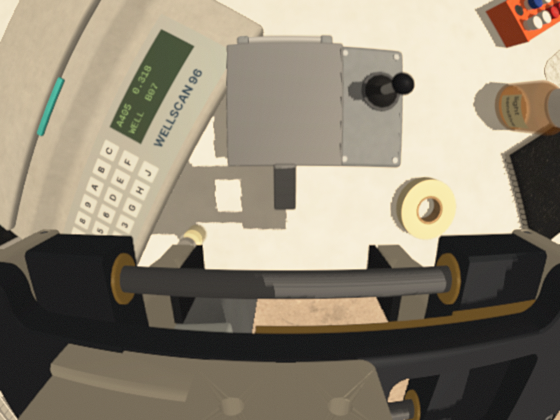

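View pics/t1.png

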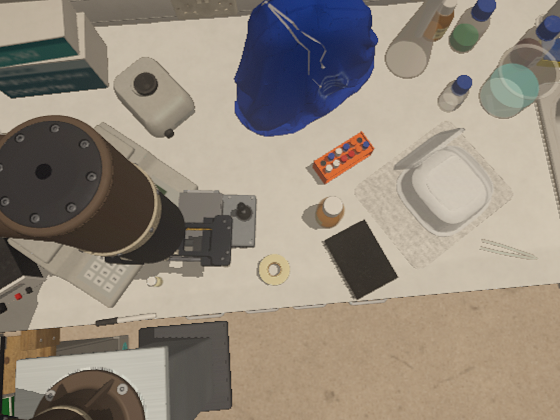

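```bash
cat >> h.py <<'E'
from scipy.spatial.transform import Rotation as Ro
def wray(s,o,uv):
    K=s["mtx"];v=np.array([uv[0]-K[0,2],uv[1]-K[1,2]]);r=np.linalg.norm(v);th=r/K[0,0]
    d=np.array([*(v/max(r,1e-9)*np.sin(th)),np.cos(th)])
    R=Ro.from_euler("xyz",o["orientation"],degrees=True).as_matrix();T=s["tool_from_camera"]
    return o["tool_pos"]+R@T[:3,3],R@T[:3,:3]@d
def watz(s,o,uv,z):
    p,d=wray(s,o,uv);return p+d*(z-p[2])/d[2]
E
python3 - <<'E'
from h import *
np.set_printoptions(precision=4,suppress=True)
o=telemetry.get_obs();s=vision.snapshot("wrist")
im=s["color"][20:230,210:430,::-1];cv2.imwrite("pics/w1c.png",cv2.resize(im,None,fx=3.5,fy=2.85))
R=Ro.from_euler("xyz",o["orientation"],degrees=True).as_matrix()
for n,uv,z in [("tabtipL",(274,208),.0785),("tabtipR",(295,208.5),.0785),("tabtop",(284.5,167),.0855),("plateNL",(228,165),.084),("plateNR",(342,165),.084),("plateFL",(229,44),.084),("plateFR",(342,44),.084),("panelNR",(401,166),.04),("panelFR",(401,52),.04),("ball",(402,84),.102)]:
    p=watz(s,o,uv,z);print(n,p,"tool",R.T@(p-o["tool_pos"]))
E
```

```text
tabtipL [ 0.3373 -0.2477  0.0785] tool [ 0.0031 -0.0095  0.126 ]
tabtipR [ 0.3349 -0.2654  0.0785] tool [0.0027 0.0084 0.126 ]
tabtop [ 0.3719 -0.2604  0.0855] tool [ 0.039  -0.0005  0.119 ]
plateNL [ 0.3787 -0.2146  0.084 ] tool [ 0.0408 -0.0468  0.1205]
plateNR [ 0.3688 -0.3074  0.084 ] tool [0.0408 0.0465 0.1205]
plateFL [ 0.4785 -0.2267  0.084 ] tool [ 0.1414 -0.0454  0.1207]
plateFR [ 0.4689 -0.3175  0.084 ] tool [0.1414 0.0459 0.1207]
panelNR [ 0.3573 -0.3745  0.04  ] tool [0.0365 0.1144 0.1646]
panelFR [ 0.4708 -0.3848  0.04  ] tool [0.1504 0.1127 0.1648]
ball [ 0.4311 -0.3581  0.102 ] tool [0.1082 0.0903 0.1027]
```

View pics/w1c.png

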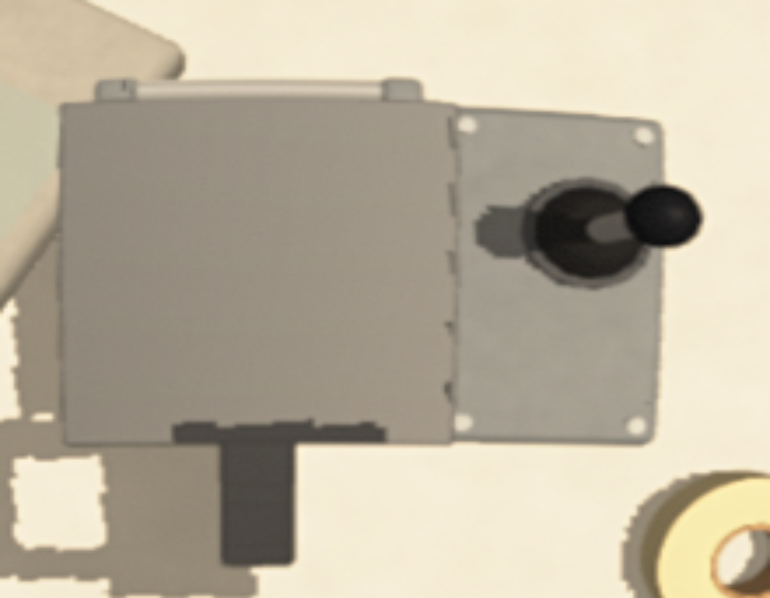

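Run:
```python
from h import *
np.set_printoptions(precision=4,suppress=True)
for i in range(2):
    o=telemetry.get_obs();print(o["clock"],o["tool_pos"],o["orientation"],o["qvel"]);
    s=vision.snapshot("wrist")
R=Ro.from_euler("xyz",o["orientation"],degrees=True).as_matrix()
for n,uv,z in [("tabtipL",(274,208),.0785),("tabtop",(284.5,167),.0855),("plateNL",(228,165),.084),("plateNR",(342,165),.084)]:
    p=watz(s,o,uv,z);print(n,p,"tool",R.T@(p-o["tool_pos"]))
print(np.linalg.norm(s["tool_from_camera"][:3,:3],axis=0), np.linalg.det(s["tool_from_camera"][:3,:3]))
```

```text
4.4 [ 0.3329 -0.2566  0.2043] [179.9798  -0.0874  -6.094 ] [-0.0032  0.1685 -0.2725 -0.1396  0.078   0.1276]
4.45 [ 0.3328 -0.2566  0.2042] [179.9868  -0.0657  -6.0917] [-0.0069  0.1398 -0.2627 -0.0145  0.1147  0.046 ]
tabtipL [ 0.3371 -0.2475  0.0785] tool [ 0.0032 -0.0095  0.1257]
tabtop [ 0.3718 -0.2602  0.0855] tool [ 0.039  -0.0005  0.1187]
plateNL [ 0.3785 -0.2145  0.084 ] tool [ 0.0409 -0.0467  0.1202]
plateNR [ 0.3686 -0.3071  0.084 ] tool [0.0409 0.0465 0.1202]
[1. 1. 1.] 1.0
```

Run:
```python
from h import *
np.set_printoptions(precision=4,suppress=True)
o=telemetry.get_obs();print(o["tool_pos"])
s=vision.snapshot("wrist")
R=Ro.from_euler("xyz",o["orientation"],degrees=True).as_matrix()
g=lambda x,y:(210+x/3.5,20+y/2.85)
for n,uv,z in [("tabtipL",g(222,565),.0785),("tabtipR",g(294,565),.0785),("plateNL",g(65,443),.084),("plateNR",g(455,443),.084),("plateFL",g(60,104),.084),("plateFR",g(457,104),.084),("panelNR",g(653,440),.04),("panelFR",g(662,122),.04),("ball",g(663,216),.102)]:
    p=watz(s,o,uv,z);print(n,p,"tool",R.T@(p-o["tool_pos"]))
```

```text
[ 0.3326 -0.2565  0.204 ]
tabtipL [ 0.328  -0.2459  0.0785] tool [-0.0058 -0.0101  0.1255]
tabtipR [ 0.3261 -0.2635  0.0785] tool [-0.0058  0.0076  0.1255]
plateNL [ 0.3697 -0.2137  0.084 ] tool [ 0.0322 -0.0465  0.12  ]
plateNR [ 0.3599 -0.3047  0.084 ] tool [0.0322 0.045  0.12  ]
plateFL [ 0.4674 -0.224   0.084 ] tool [ 0.1305 -0.0467  0.1201]
plateFR [ 0.4576 -0.3146  0.084 ] tool [0.1304 0.0445 0.1201]
panelNR [ 0.3489 -0.3689  0.04  ] tool [0.028 0.11  0.164]
panelFR [ 0.4591 -0.3809  0.04  ] tool [0.1389 0.1102 0.1641]
ball [ 0.4212 -0.3545  0.102 ] tool [0.0985 0.088  0.1021]
```

```bash
python3 -m handwheel '[[[0.003,-0.001,0.018,0,0],[0.003,0,0.022,0,0],[0,0,0.022,0,0],[0,0,0.022,0,0],[0,0,0.018,0,0],[0,0,0.014,0,0],[0,0,0.008,0,0],[0,0,0,0,0],[0,0,0,0,0],[0,0,0,0,0]]]'
python3 - <<'E'
from h import *
o=telemetry.get_obs();print(o["tool_pos"],o["orientation"])
s=vision.snapshot("wrist");cv2.imwrite("pics/w2.png",s["color"][:,:,::-1])
E
```

```text
clock: 5.38
tool_pos: [0.3385, -0.2563, 0.0803]
orientation: [180.0, -0.1, -6.1]
force: [-1.2, 0.2, 0.7]
opening: 0.0877
[ 0.3384983  -0.25631107  0.08034303] [ 1.79982253e+02 -6.74433586e-02 -6.09951295e+00]
```

View pics/w2.png

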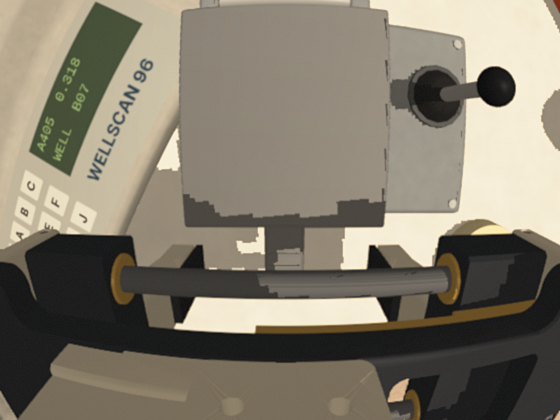

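```bash
python3 -m handwheel '[[[0,0,0,0,1],[0,0,0,0,1],[0,0,0,0,1],[0,0,0,0,1],[0,0,0,0,1],[0,0,0,0,1],[0,0,0,0,1],[0,0,0,0,1]]]'
```

```text
clock: 6.1
tool_pos: [0.3377, -0.2561, 0.0795]
orientation: [-180.0, 0.0, -6.1]
force: [-0.3, -0.6, -0.2]
opening: 0.0401
```

```bash
python3 -m handwheel '[[[0,0,0,0,1],[0,0,0,0,1],[0,0,0,0,1],[0,0,0,0,1],[0,0,0,0,1],[0,0,0,0,1]]]'
```

```text
clock: 6.6
tool_pos: [0.3377, -0.2558, 0.0795]
orientation: [-180.0, 0.0, -6.1]
force: [-0.7, 5.6, 0.6]
opening: 0.0178
```

```bash
python3 -m handwheel '[[[0.0006,-0.0005,-0.0126,0,1],[0.0019,0,-0.0124,0,1],[0.0031,0,-0.0122,0,1],[0.0043,0,-0.0118,0,1],[0.0055,0,-0.0113,0,1],[0.0066,0,-0.0107,0,1],[0,0,0,0,1]]]'
python3 - <<'E'
from h import *
s=vision.snapshot("scene");cv2.imwrite("pics/s3.png",cv2.resize(s["color"][100:270,130:330,::-1],None,fx=3.5,fy=3.5))
E
```

```text
clock: 7.18
tool_pos: [0.3599, -0.258, 0.1517]
orientation: [180.0, 0.0, -6.1]
force: [-1.9, 2.4, -0.8]
opening: 0.0177
```

View pics/s3.png

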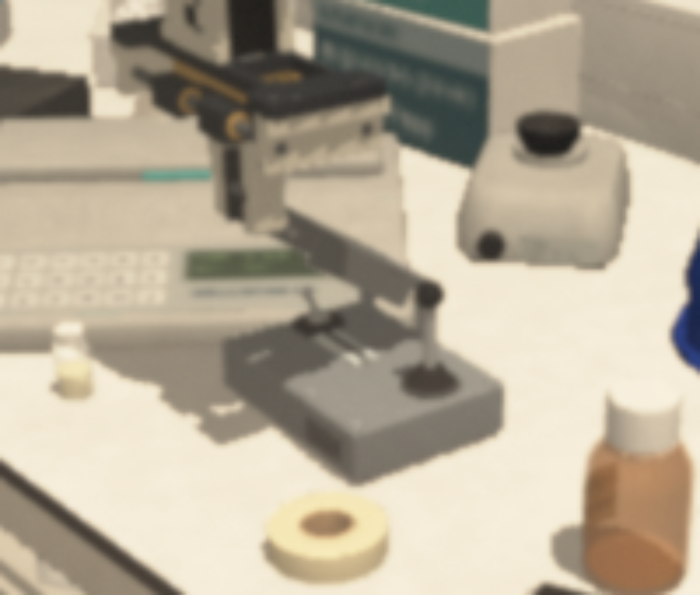

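```bash
python3 -m handwheel '[[[0.0076,0,-0.01,0,1],[0.0086,0,-0.0092,0,1],[0.0095,0,-0.0083,0,1],[0.0102,0,-0.0073,0,1],[0.0109,0,-0.0063,0,1],[0.0115,0,-0.0051,0,1],[0.012,0,-0.004,0,1],[0.0123,0,-0.0028,0,1],[0.0125,0,-0.0015,0,1],[0.0126,0,-0.0003,0,1],[0,0,0,0,1],[0,0,0,0,1]]]'
```

```text
clock: 8.23
tool_pos: [0.4679, -0.2697, 0.2051]
orientation: [180.0, -0.1, -6.1]
force: [0.3, -0.1, 3.5]
opening: 0.0177
```

```bash
python3 -m handwheel '[[[0.0125,0,0.001,0,1],[0.0124,0,0.0022,0,1],[0.003,0,0.0008,0,1],[0,0,0,0,1],[0,0,0,0,1],[0,0,0,0,1]]]'
python3 - <<'E'
from h import *
s=vision.snapshot("scene");cv2.imwrite("pics/s4.png",cv2.resize(s["color"][100:270,130:330,::-1],None,fx=3.5,fy=3.5))
E
```

```text
clock: 8.73
tool_pos: [0.4953, -0.2726, 0.2014]
orientation: [180.0, -0.1, -6.1]
force: [0.6, -0.5, 1.9]
opening: 0.0176
```

View pics/s4.png

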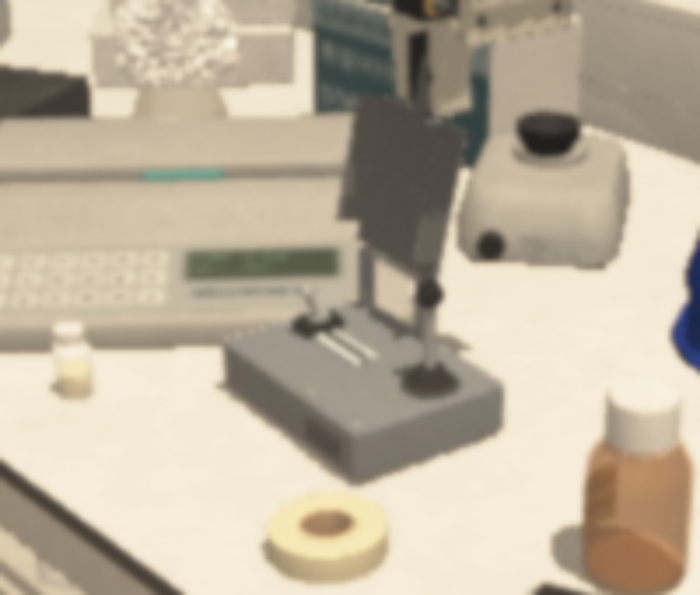

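```bash
python3 -m handwheel '[[[0,0,0,0,0.6],[0,0,0,0,0.5],[0,0,0,0,0.4],[0,0,0,0,0.4],[0,0,0,0,0.4],[0,0,0,0,0.4],[0,0,-0.01,0,0.4],[0,0,-0.02,0,0.4],[0,0,-0.02,0,0.4],[0,0,0,0,0.4],[0,0,0,0,0.4]]]'
python3 - <<'E'
from h import *
np.set_printoptions(precision=4,suppress=True)
s=vision.snapshot("scene");cv2.imwrite("pics/s5.png",cv2.resize(s["color"][100:270,130:330,::-1],None,fx=3.5,fy=3.5))
a=recognise("toggle",s);print([(x["xy"],x["conf"]) for x in a[:2]])
print([(x["xy"],x["conf"]) for x in place_of("rail_mid",s)[:2]])
x̂=np.array([.9943,-.1063,0]);yh=np.array([.1063,.9943,0]);h=np.array([.4611,-.2708,0])
print("railmid",h-.05*x̂, proj(s,h-.05*x̂+[0,0,.043]))
E
```

```text
clock: 9.7
tool_pos: [0.4952, -0.2726, 0.2533]
orientation: [180.0, -0.2, -6.1]
force: [-0.6, -0.6, -0.5]
opening: 0.0525
[]
[([222.7, 197.2], 0.8)]
railmid [ 0.4114 -0.2655  0.    ] [223.0088 196.989 ]
```

View pics/s5.png

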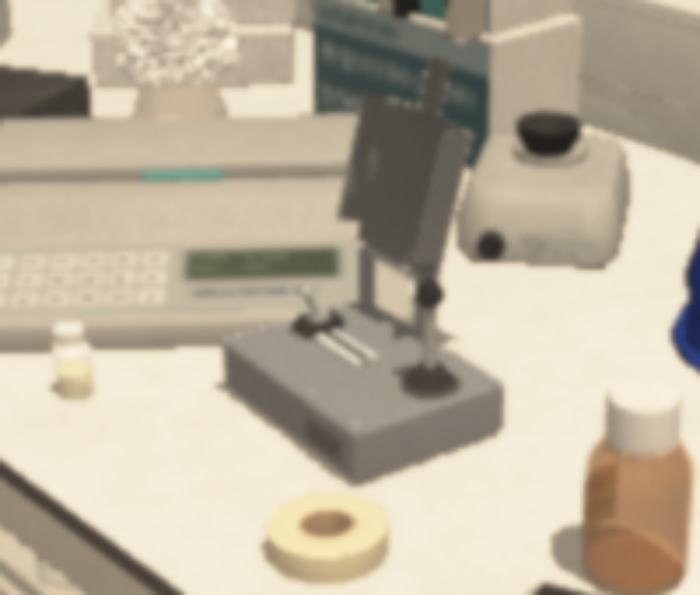

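Run:
```python
from h import *
np.set_printoptions(precision=4,suppress=True)
s=vision.snapshot("scene")
X=np.array([.9943,-.1063,0]);Y=np.array([.1063,.9943,0]);h=np.array([.4611,-.2708,0]);m=h-.05*X
for y in (.008,.012,.016,.02,.024):
    print(y,"ball",(proj(s,m+y*Y-.010*X+[0,0,.073])-[130,100])*3.5,"basetop",(proj(s,m+y*Y+[0,0,.05])-[130,100])*3.5,m+y*Y)
im=s["color"][160:210,190:250,::-1];cv2.imwrite("pics/s6.png",cv2.resize(im,None,fx=12,fy=12,interpolation=cv2.INTER_CUBIC))
```

```text
0.008 ball [304.1605 297.09  ] basetop [318.5497 325.4595] [ 0.4122 -0.2575  0.    ]
0.012 ball [300.85   294.9932] basetop [315.2515 323.3218] [ 0.4127 -0.2536  0.    ]
0.016 ball [297.5565 292.9072] basetop [311.97   321.1949] [ 0.4131 -0.2496  0.    ]
0.02 ball [294.2797 290.8318] basetop [308.7049 319.0787] [ 0.4135 -0.2456  0.    ]
0.024 ball [291.0197 288.767 ] basetop [305.4563 316.9732] [ 0.4139 -0.2416  0.    ]
```

View pics/s6.png

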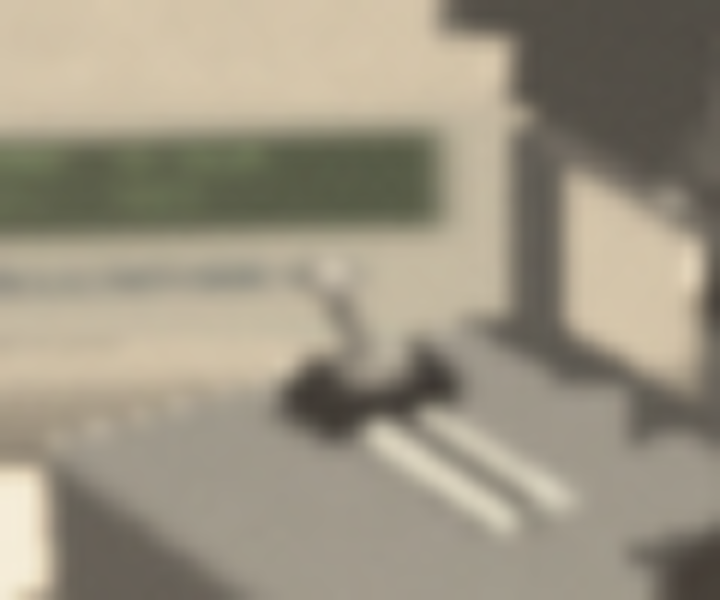

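```bash
python3 -m handwheel '[[[0,0,-0.02,0,0.4],[-0.03,-0.002,0,0,1],[-0.03,-0.002,0,0,1],[-0.03,-0.002,0,0,1],[-0.029,-0.003,0,0,1],[0,0,0,0.12,1],[0,0,0,0.12,1],[0,0,0,0.12,1],[0,0,0,0.12,1],[0,0,0,0.12,1],[0,0,0,0.12,1],[0,0,0,0.12,1],[0,0,0,0.12,1],[0,0,0,0.12,1],[0,0,0,0.12,1],[0,0,0,0.12,1],[0,0,0,0.12,1],[0,0,0,0.12,1]]]'
python3 -m handwheel '[[[0,0,0,0.12,1],[0,0,0,0.12,1],[0,0,0,0.12,1],[0,0,0,0.12,1],[0,0,0,0.12,1],[0,0,0,0.12,1],[0,0,0,0.12,1],[0,0,0,0.12,1],[0,0,0,0.12,1],[0,0,0,0.12,1],[0,0,0,0.12,1],[0,0,0,0.12,1],[0,0,0,0.12,1],[0,0,0,0.0216,1],[0,0,0,0,1],[0,0,0,0,1]]]'
python3 - <<'E'
from h import *
np.set_printoptions(precision=4,suppress=True)
o=telemetry.get_obs();print(o["tool_pos"],o["orientation"],o["joint_pos"])
s=vision.snapshot("top");cv2.imwrite("pics/t7.png",cv2.resize(s["color"][130:290,110:300,::-1],None,fx=4,fy=3.7))
s=vision.snapshot("scene");cv2.imwrite("pics/s7.png",cv2.resize(s["color"][60:270,130:330,::-1],None,fx=3.,fy=2.8))
E
```

```text
clock: 11.4
tool_pos: [0.3768, -0.2507, 0.2708]
orientation: [179.9, 0.0, -95.8]
force: [0.1, -0.7, -0.3]
opening: 0.0006
clock: 12.73
tool_pos: [0.377, -0.2508, 0.2711]
orientation: [180.0, -0.0, 174.1]
force: [-0.0, -0.1, 0.3]
opening: 0.0006
[ 0.377  -0.2508  0.2711] [179.9985  -0.0353 174.0882] [ -8.5688  -2.0737 -23.3021   0.0001 -68.8069 -87.3431]
```

View pics/t7.png

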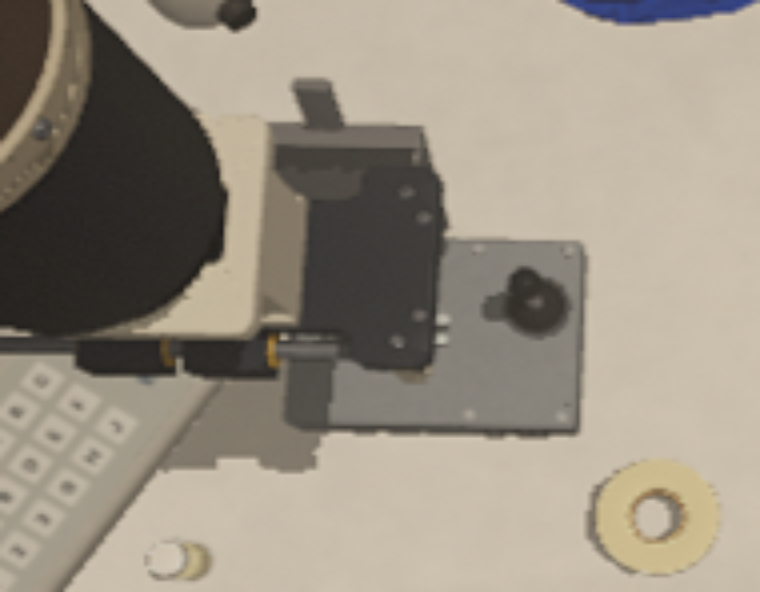

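View pics/s7.png

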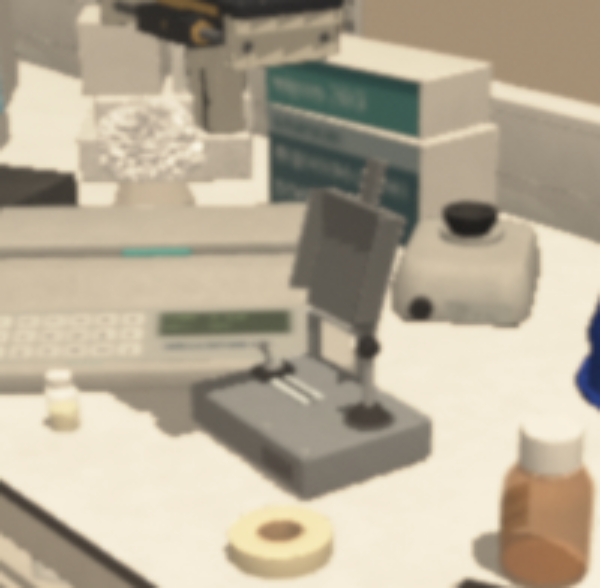

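```bash
python3 -m handwheel '[[[0,0,0.015,0,1],[0,0,0.025,0,1],[0,0,0.025,0,1],[0,0,0.025,0,1],[0,0,0.025,0,1],[0,0,0.025,0,1],[0,0,0.02,0,1],[0,0,0.014,0,1],[0,0,0.008,0,1],[0,0,0.004,0,1],[0,0,0,0,1],[0,0,0,0,1]]]'
python3 - <<'E'
from h import *
np.set_printoptions(precision=4,suppress=True)
o=telemetry.get_obs();print(o["tool_pos"],o["force"])
s=vision.snapshot("scene");cv2.imwrite("pics/s8.png",cv2.resize(s["color"][140:220,180:270,::-1],None,fx=7,fy=7))
E
```

```text
clock: 13.83
tool_pos: [0.3776, -0.2509, 0.0859]
orientation: [-180.0, 0.0, 173.9]
force: [-0.4, 0.1, 0.4]
opening: 0.0006
[ 0.3776 -0.2509  0.0859] [-0.3829  0.0827  0.4069]
```

View pics/s8.png

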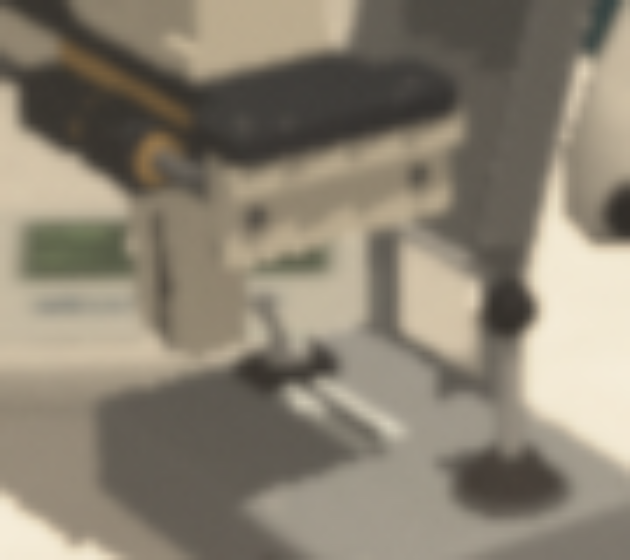

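```bash
python3 -m handwheel '[[[-0.003,0,0,0,1],[-0.003,0,0,0,1],[-0.003,0,0,0,1],[-0.003,0,0,0,1],[-0.003,0,0,0,1],[-0.003,0,0,0,1],[-0.003,0,0,0,1],[-0.002,0,0,0,1],[-0.002,0,0,0,1],[-0.002,0,0,0,1],[0,0,0,0,1]]]'
python3 - <<'E'
from h import *
np.set_printoptions(precision=4,suppress=True)
o=telemetry.get_obs();print(o["tool_pos"],o["force"])
s=vision.snapshot("scene");cv2.imwrite("pics/s9.png",cv2.resize(s["color"][140:220,180:270,::-1],None,fx=7,fy=7))
E
```

```text
clock: 14.8
tool_pos: [0.404, -0.2538, 0.0854]
orientation: [-180.0, -0.0, 173.9]
force: [-2.8, 0.4, 3.3]
opening: 0.0004
[ 0.404  -0.2538  0.0854] [-2.772   0.4192  3.3253]
```

View pics/s9.png

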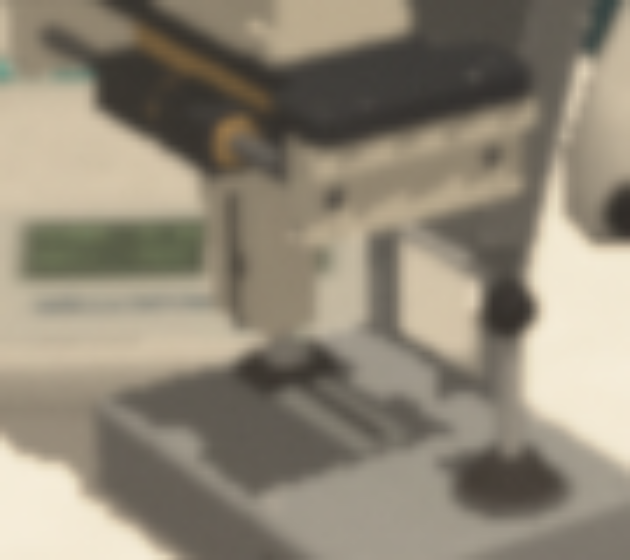

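```bash
python3 -m handwheel '[[[-0.001,0,0,0,1],[-0.001,0,0,0,1],[-0.001,0,0,0,1],[0,0,0,0,1],[0,0,0,0,1]]]'
```

```text
clock: 15.27
tool_pos: [0.4072, -0.254, 0.0853]
orientation: [180.0, 0.0, 173.9]
force: [-1.2, 0.0, 2.0]
opening: 0.0005
```

```bash
python3 -m handwheel '[[[-0.001,0,0,0,1],[-0.001,0,0,0,1],[-0.001,0,0,0,1],[0,0,0,0,1],[0,0,0,0,1]]]'
```

```text
clock: 15.68
tool_pos: [0.4099, -0.2543, 0.0852]
orientation: [180.0, -0.0, 173.9]
force: [-2.3, 0.6, 0.5]
opening: 0.0001
```

```bash
python3 -m handwheel '[[[-0.001,0,0,0,1],[-0.001,0,0,0,1],[0,0,0,0,1],[0,0,0,0,1]]]'
python3 - <<'E'
from h import *
np.set_printoptions(precision=4,suppress=True)
o=telemetry.get_obs();print(o["tool_pos"],o["force"])
s=vision.snapshot("scene");cv2.imwrite("pics/s10.png",cv2.resize(s["color"][140:220,180:270,::-1],None,fx=7,fy=7))
E
```

```text
clock: 16.02
tool_pos: [0.4103, -0.2544, 0.085]
orientation: [180.0, -0.2, 173.9]
force: [-6.7, 0.2, 3.7]
opening: 0.0003
[ 0.4103 -0.2544  0.085 ] [-6.7149  0.1856  3.6831]
```

View pics/s10.png

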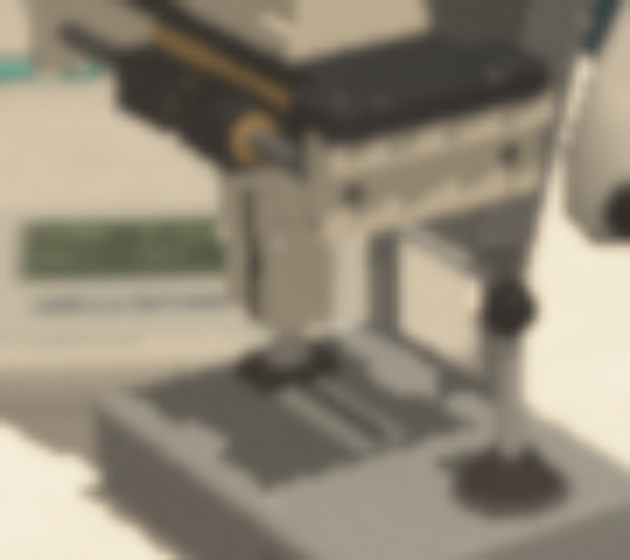

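```bash
python3 -m handwheel '[[[0.003,0,0,0,1],[0.008,0,0,0,1],[0.012,0,0,0,1],[0.012,0,0,0,1],[0,0,-0.02,0,1],[0,0,-0.03,0,1],[0,0,-0.03,0,1],[0,0,-0.03,0,1],[0,0,0,0,1],[0,0,0,0,1]]]'
python3 - <<'E'
from h import *
np.set_printoptions(precision=4,suppress=True)
o=telemetry.get_obs();print(o["tool_pos"],o["force"])
s=vision.snapshot("scene");cv2.imwrite("pics/s11.png",cv2.resize(s["color"][140:220,180:270,::-1],None,fx=7,fy=7,interpolation=cv2.INTER_CUBIC))
X=np.array([.9943,-.1063,0]);Y=np.array([.1063,.9943,0]);h=np.array([.4611,-.2708,0]);m=h-.05*X+[0,0,.051]
for th in (.2,.3,.4): print(th,(proj(s,m+.011*Y+.026*np.array([np.sin(th),0,np.cos(th)]))-[180,140])*7)
E
```

```text
clock: 16.9
tool_pos: [0.3774, -0.2508, 0.1971]
orientation: [-180.0, 0.3, 173.9]
force: [-0.4, -0.7, -0.7]
opening: 0.0006
[ 0.3774 -0.2508  0.1971] [-0.4134 -0.6977 -0.7421]
0.2 [291.9626 289.3394]
0.3 [298.1232 289.0302]
0.4 [304.1009 289.4838]
```

View pics/s11.png

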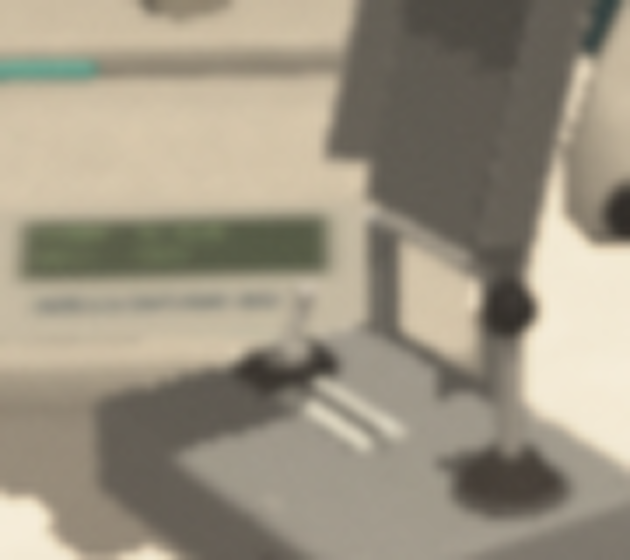

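Run:
```python
from h import *
np.set_printoptions(precision=4,suppress=True)
o=telemetry.get_obs()
s=vision.snapshot("scene");cv2.imwrite("pics/s12.png",cv2.resize(s["color"][160:210,190:250,::-1],None,fx=12,fy=12,interpolation=cv2.INTER_CUBIC))
w=vision.snapshot("wrist");cv2.imwrite("pics/w12.png",w["color"][:,:,::-1])
for n in ("toggle",):
  for p in (s,w): print([(x["xy"],x["conf"]) for x in silhouettes(n,p)[:2]])
```

```text
[]
[([245.8, 210.0], 0.59)]
```

View pics/s12.png

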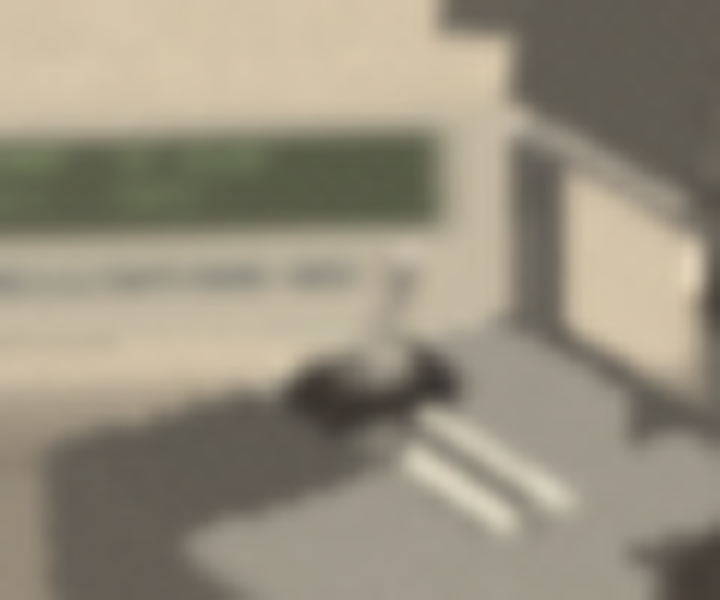

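View pics/w12.png

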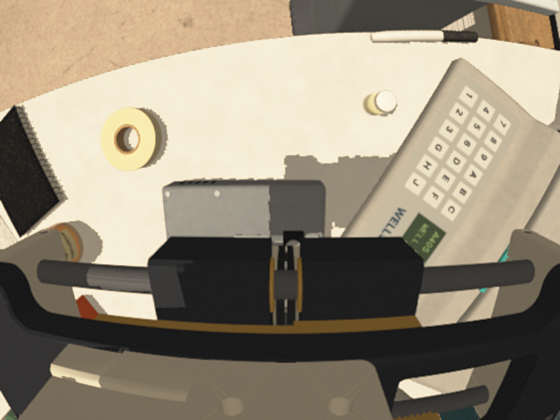

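```bash
python3 -m handwheel '[[[0,0,-0.03,0,0.4],[0,0,-0.03,0,0.4],[0,0,-0.01,0,0.4],[-0.03,-0.002,0,0,0.4],[-0.03,-0.002,0,0,0.4],[-0.03,-0.002,0,0,0.4],[-0.02,-0.002,0,0,0.4],[-0.0095,-0.001,0,0,0.4],[0,0,0,0,0.4],[0,0,0,0,0.4],[0,0,0,0,0.4]]]'
python3 - <<'E'
from h import *
np.set_printoptions(precision=4,suppress=True)
o=telemetry.get_obs();print(o["tool_pos"],o["orientation"])
X=np.array([.9943,-.1063,0]);s=vision.snapshot("scene")
print([(x["xy"],x["conf"]) for x in place_of("guard_tab",s)[:2]])
for th in (1.78,1.83,1.85): print(proj(s,np.array([.4611,-.2708,.082])+.126*(-np.cos(th)*X+np.array([0,0,np.sin(th)]))))
cv2.imwrite("pics/s13.png",cv2.resize(s["color"][90:190,190:290,::-1],None,fx=6,fy=6,interpolation=cv2.INTER_CUBIC))
w=vision.snapshot("wrist");cv2.imwrite("pics/w13.png",w["color"][:,:,::-1])
E
```

```text
clock: 18.07
tool_pos: [0.494, -0.2723, 0.2649]
orientation: [180.0, -0.1, 173.9]
force: [-1.1, -0.3, -0.2]
opening: 0.0527
[ 0.494  -0.2723  0.2649] [179.985   -0.0652 173.8676]
[([256.5, 120.1], 0.76)]
[249.9009 122.1792]
[252.1552 122.3481]
[253.0442 122.4543]
```

View pics/s13.png

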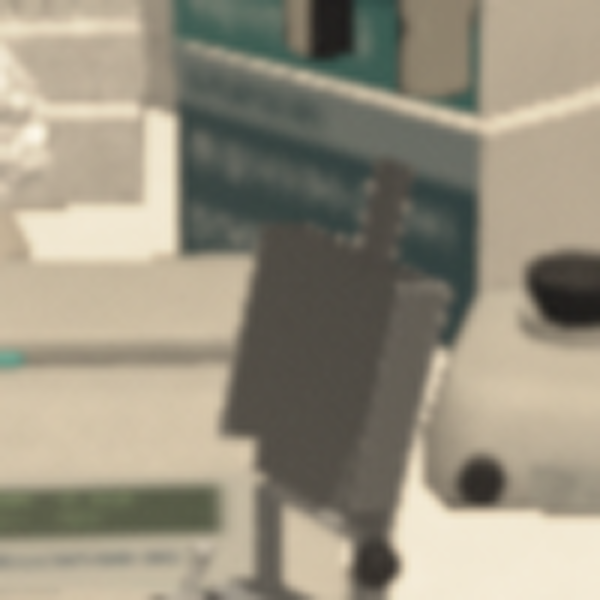

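View pics/w13.png

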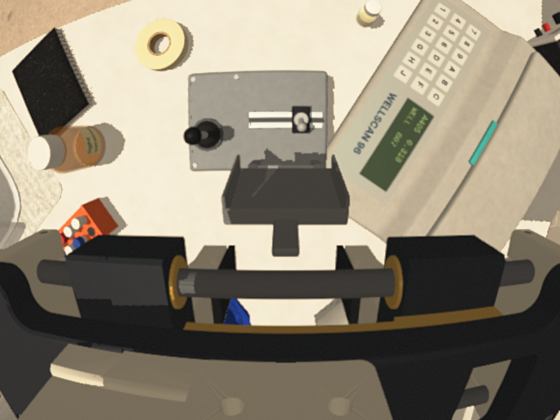

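```bash
python3 -m handwheel '[[[-0.0015,0,0.015,0,0.4],[0,0,0.02,0,0.4],[0,0,0.016,0,0.4],[0,0,0.01,0,0.4],[0,0,0.003,0,0.4],[0,0,0,0,0.4],[0,0,0,0,0.4],[0,0,0,0,1],[0,0,0,0,1],[0,0,0,0,1],[0,0,0,0,1],[0,0,0,0,1],[0,0,0,0,1],[0,0,0,0,1],[0,0,0,0,1],[0,0,0,0,1]]]'
```

```text
clock: 19.55
tool_pos: [0.4965, -0.2727, 0.2015]
orientation: [-180.0, 0.0, 173.9]
force: [-0.5, -1.7, 1.2]
opening: 0.0174
```

```bash
python3 -m handwheel '[[[0.006,0,-0.0015,0,1],[0.0062,0,-0.0014,0,1],[0.0125,0,-0.0016,0,1],[0.0126,0,-0.0004,0,1],[0.0126,0,0.0009,0,1],[0.0124,0,0.0022,0,1],[0.0121,0,0.0033,0,1],[0.0118,0,0.0046,0,1],[0.0112,0,0.0057,0,1],[0.0106,0,0.0068,0,1],[0.0099,0,0.0078,0,1],[0,0,0,0,1],[0,0,0,0,1]]]'
python3 - <<'E'
from h import *
s=vision.snapshot("scene");cv2.imwrite("pics/s14.png",cv2.resize(s["color"][100:270,130:330,::-1],None,fx=3.5,fy=3.5))
E
```

```text
clock: 20.63
tool_pos: [0.3778, -0.2599, 0.1753]
orientation: [180.0, -0.1, 173.9]
force: [-3.1, 2.5, 4.2]
opening: 0.0176
```

View pics/s14.png

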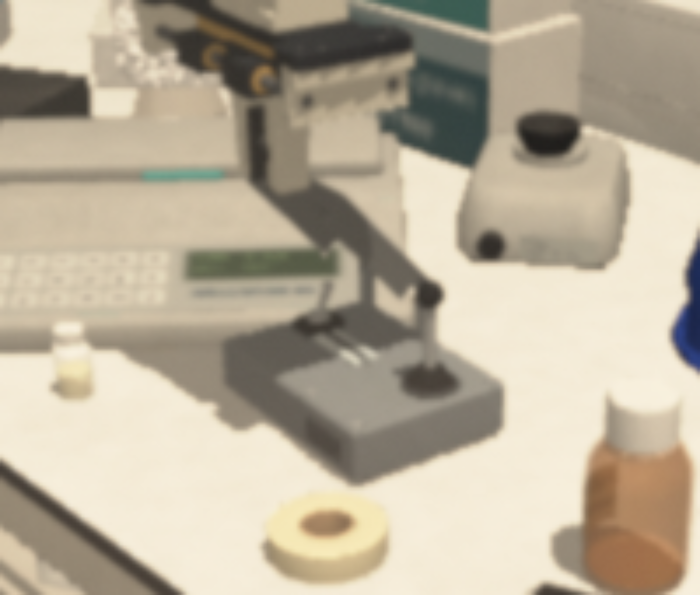

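```bash
python3 -m handwheel '[[[0.009,0,0.0088,0,1],[0.0081,0,0.0096,0,1],[0.0071,0,0.0104,0,1],[0.0061,0,0.0111,0,1],[0.0049,0,0.0116,0,1],[0.0037,0,0.012,0,1],[0.0025,0,0.0124,0,1],[0.0006,0,0.006,0,1],[0.0006,0,0.0055,0,1],[0,0,0,0,1],[0,0,0,0,1]]]'
```

```text
clock: 21.6
tool_pos: [0.3356, -0.2553, 0.0872]
orientation: [180.0, -0.2, 173.9]
force: [-5.8, -0.7, 2.4]
opening: 0.0175
```

```bash
python3 -m handwheel '[[[0.0005,0,0.003,0,1],[0.0005,0,0.002,0,1],[0,0,0.0015,0,1],[0,0,0.001,0,1],[0,0,0,0,1],[0,0,0,0,1]]]'
```

```text
clock: 22.1
tool_pos: [0.3354, -0.2553, 0.0801]
orientation: [180.0, -0.1, 173.9]
force: [-5.1, 0.9, 1.7]
opening: 0.0174
```

```bash
python3 -m handwheel '[[[0,0,0.001,0,1],[0,0,0.001,0,1],[0,0,0,0,1],[0,0,0,0,1],[0,0,0,0,1]]]'
python3 - <<'E'
from h import *
s=vision.snapshot("scene");cv2.imwrite("pics/s15.png",cv2.resize(s["color"][150:250,170:290,::-1],None,fx=5,fy=5,interpolation=cv2.INTER_CUBIC))
E
```

```text
clock: 22.52
tool_pos: [0.3353, -0.2553, 0.0781]
orientation: [180.0, -0.1, 173.9]
force: [-5.3, 1.3, 1.4]
opening: 0.0174
```

View pics/s15.png

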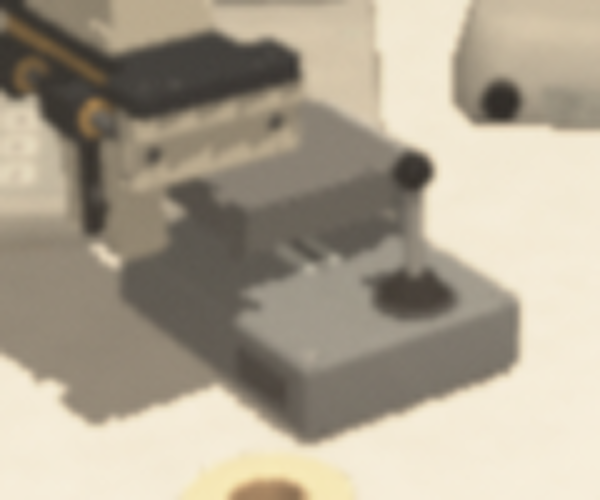

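```bash
python3 -m handwheel '[[[0,0,0.001,0,1],[0,0,0.001,0,1],[0,0,0,0,1],[0,0,0,0,1],[0,0,0,0,1]]]'
```

```text
clock: 22.98
tool_pos: [0.3355, -0.2554, 0.077]
orientation: [-180.0, -0.1, 173.9]
force: [-9.5, 4.7, 15.2]
opening: 0.0176
```

```bash
python3 -m handwheel '[[[0,0,-0.001,0,1],[0,0,0,0,1],[0,0,0,0,0.6],[0,0,0,0,0.4],[0,0,0,0,0.4],[0,0,0,0,0.4],[0,0,0,0,0.4],[0,0,0,0,0.4],[0,0,-0.01,0,0.4],[0,0,-0.03,0,0.4],[0,0,-0.03,0,0.4],[0,0,-0.03,0,0.4],[0,0,-0.01,0,0.4],[0,0,0,0,0.4],[0,0,0,0,0.4]]]'
python3 - <<'E'
from h import *
o=telemetry.get_obs();print(o["tool_pos"],o["force"])
s=vision.snapshot("scene");cv2.imwrite("pics/s16.png",cv2.resize(s["color"][150:250,170:290,::-1],None,fx=5,fy=5,interpolation=cv2.INTER_CUBIC))
E
```

```text
clock: 24.23
tool_pos: [0.3361, -0.2554, 0.1874]
orientation: [180.0, 0.1, 173.9]
force: [0.1, 0.3, -0.3]
opening: 0.0524
[ 0.33614683 -0.25536877  0.1873939 ] [ 0.07637565  0.30548533 -0.34948494]
```

View pics/s16.png

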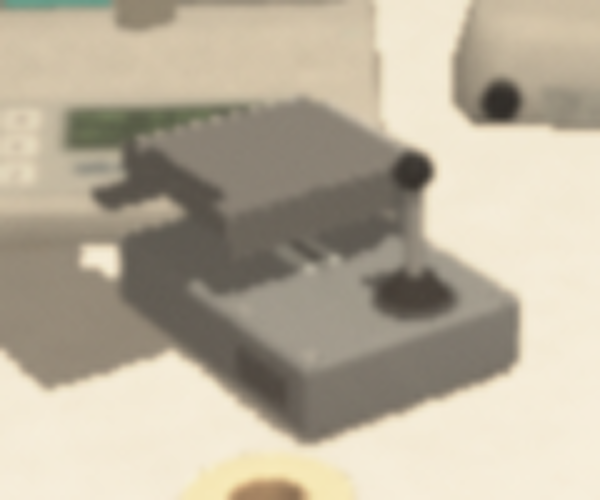

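```bash
python3 -m handwheel '[[[-0.024,-0.0128,0,0,1],[-0.024,-0.0128,0,0,1],[-0.024,-0.0128,0,0,1],[-0.023,-0.0128,0,0,1],[0,0,0,0,1],[0,0,0,0,1],[0,0,0,0,1],[0,0,0,0,1],[0,0,0.02,0,1],[0,0,0.025,0,1],[0,0,0.02,0,1],[0,0,0.009,0,1],[0,0,0.003,0,1],[0,0,0,0,1],[0,0,0,0,1]]]'
python3 - <<'E'
from h import *
o=telemetry.get_obs();print(o["tool_pos"],o["force"])
s=vision.snapshot("scene");cv2.imwrite("pics/s17.png",cv2.resize(s["color"][130:250,170:290,::-1],None,fx=5,fy=5,interpolation=cv2.INTER_CUBIC))
E
```

```text
clock: 25.53
tool_pos: [0.4254, -0.3166, 0.1111]
orientation: [-180.0, 0.1, 173.9]
force: [-0.4, -0.6, 0.6]
opening: 0.0006
[ 0.42540546 -0.31661977  0.11110202] [-0.3576127  -0.59922452  0.64284137]
```

View pics/s17.png

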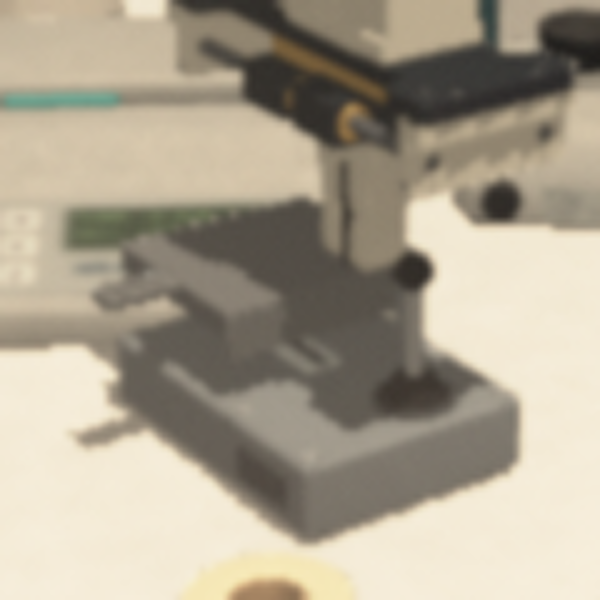

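```bash
python3 -m handwheel '[[[0,-0.003,0,0,1],[0,-0.003,0,0,1],[0,-0.003,0,0,1],[0,-0.003,0,0,1],[0,-0.003,0,0,1],[0,-0.003,0,0,1],[0,-0.003,0,0,1],[0,-0.003,0.001,0,1],[0,-0.002,0.001,0,1],[0,-0.002,0.001,0,1],[0,0,0,0,1]]]'
python3 - <<'E'
from h import *
o=telemetry.get_obs();print(o["tool_pos"],o["force"])
E
```

```text
clock: 26.5
tool_pos: [0.4218, -0.3445, 0.1067]
orientation: [180.0, -0.0, 173.9]
force: [1.0, 1.4, 1.1]
opening: 0.0005
[ 0.42181237 -0.3445177   0.10673781] [0.95763392 1.36753329 1.11309611]
```

```bash
python3 -m handwheel '[[[0,-0.002,0,0,1],[0,-0.001,0,0,1],[0,-0.001,0,0,1],[0,-0.001,0,0,1],[0,0,0,0,1],[0,0,0,0,1]]]'
python3 - <<'E'
from h import *
o=telemetry.get_obs();print(o["tool_pos"],o["force"])
s=vision.snapshot("scene");cv2.imwrite("pics/s18.png",cv2.resize(s["color"][130:250,170:290,::-1],None,fx=5,fy=5,interpolation=cv2.INTER_CUBIC))
E
```

```text
clock: 27.0
tool_pos: [0.4211, -0.3491, 0.1068]
orientation: [180.0, -0.0, 173.9]
force: [-0.2, 2.0, -2.0]
opening: 0.0006
[ 0.42111271 -0.34910025  0.1068385 ] [-0.2059784   1.97717798 -2.01775323]
```

View pics/s18.png

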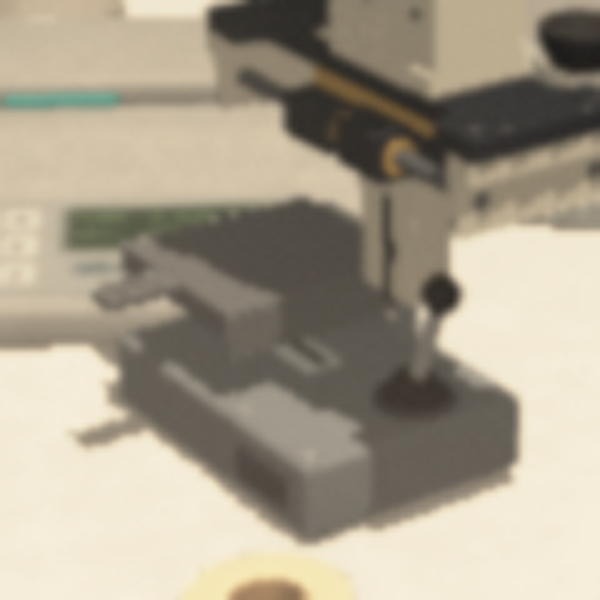

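```bash
python3 -m handwheel '[[[0,-0.001,0,0,1],[0,-0.001,0,0,1],[0,-0.001,0,0,1],[0,0,0,0,1],[0,0,0,0,1]]]'
```

```text
clock: 27.47
tool_pos: [0.4209, -0.3522, 0.107]
orientation: [180.0, -0.0, 173.9]
force: [-0.3, 3.6, -3.2]
opening: 0.0002
```

```bash
python3 -m handwheel '[[[0,-0.001,0,0,1],[0,-0.001,0,0,1],[0,0,0,0,1],[0,0,0,0,1]]]'
```

```text
clock: 27.8
tool_pos: [0.4208, -0.354, 0.1069]
orientation: [180.0, -0.0, 173.9]
force: [-0.3, 5.0, -1.9]
opening: 0.0005
```

```bash
python3 -m handwheel '[[[0,-0.001,0,0,1],[0,-0.001,0,0,1],[0,0,0,0,1],[0,0,0,0,1]]]'
python3 - <<'E'
from h import *
o=telemetry.get_obs();print(o["tool_pos"],o["force"])
s=vision.snapshot("scene");cv2.imwrite("pics/s19.png",cv2.resize(s["color"][130:250,170:290,::-1],None,fx=5,fy=5,interpolation=cv2.INTER_CUBIC))
b=np.array([.4212,-.3542,.046]);Y=np.array([.1063,.9943,0])
for th in (0,.35,.4,.45): print(th,(proj(s,b+.056*(-np.sin(th)*Y+np.array([0,0,np.cos(th)])))-[170,130])*5)
E
```

```text
clock: 28.13
tool_pos: [0.4207, -0.3548, 0.1068]
orientation: [179.9, -0.0, 173.9]
force: [2.3, 13.9, -0.7]
opening: 0.0004
[ 0.42065435 -0.35478656  0.10678632] [ 2.33218628 13.94898601 -0.66956532]
0 [410.66008423 271.20716947]
0.35 [437.48252247 294.04364614]
0.4 [441.16629298 298.40714155]
0.45 [444.78127992 303.01651424]
```

View pics/s19.png

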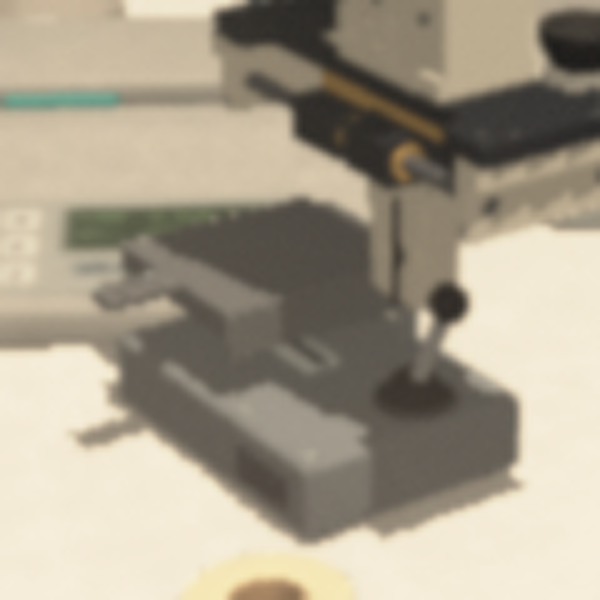

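```bash
python3 -m handwheel '[[[0,0,0,0,1],[0,0,0,0,1],[0,0,0,0,1],[0,0,0,0,1],[0,0,0,0,1],[0,0,0,0,1],[0,0,0,0,1],[0,0,0,0,1],[0,0,0,0,1],[0,0,0,0,1],[0,0.01,-0.001,0,1],[0,0.013,-0.002,0,1],[0,0.013,-0.002,0,1],[0,0.008,-0.004,0,1],[0,0.002,-0.02,0,1],[0,0,-0.03,0,1],[0,0,-0.03,0,1],[0,0,-0.03,0,1],[0,0,0,0,1],[0,0,0,0,1]]]'
python3 - <<'E'
from h import *
o=telemetry.get_obs();print(o["tool_pos"],o["force"])
s=vision.snapshot("scene");cv2.imwrite("pics/s20.png",cv2.resize(s["color"][100:270,130:330,::-1],None,fx=3.5,fy=3.5,interpolation=cv2.INTER_CUBIC))
s2=vision.snapshot("top");
for n in ("amber_bottle","rack","tape"):
    a=place_of(n,s);b=place_of(n,s2);print(n,a and a[0]["xy"],b and b[0]["xy"])
w=vision.snapshot("wrist");cv2.imwrite("pics/w20.png",w["color"][:,:,::-1])
E
```

```text
clock: 29.85
tool_pos: [0.4269, -0.3111, 0.2288]
orientation: [-179.9, 0.3, 173.9]
force: [-0.7, 0.9, -0.5]
opening: 0.0009
[ 0.42686631 -0.31114953  0.22883188] [-0.73944494  0.87687116 -0.49977509]
amber_bottle [310.5, 264.3] [326.3, 215.5]
rack [368.2, 249.3] [340.5, 161.7]
tape [221.5, 256.9] [271.2, 268.4]
```

View pics/s20.png

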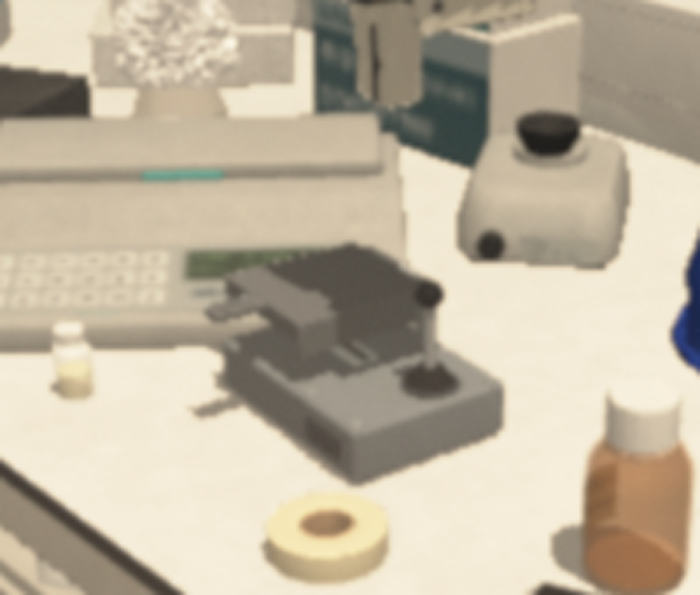

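View pics/w20.png

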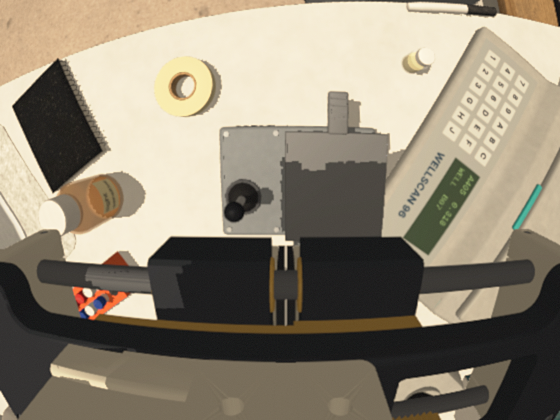

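```bash
python3 -c "
from plant import close_job
print(close_job())"
```

```text
the job is handed in; nothing more can be done
None
```

The stage controller is armed and the job is handed in; the arm finished at about 30 s of the 69 s allowed.

- **Guard, opening:** I lifted it by the tab to about 1.83 rad and let go. The pictures showed it standing open on its own.
- **Toggle:** I pushed it to the far side until it met its stop, with the reaction rising to about 7 N. The scene picture before closing showed it fully over, and it still leaned back with the guard partly lowered. The networks did not find the toggle in the scene pictures, so I judged its position by hand from the images. I could not check it again once the guard was shut.
- **Guard, closing:** I lowered it in the grip until it sat on the controller (about 15 N reaction) and then released it. It looks the same as in the opening picture.
- **Jog lever:** I pushed it right to its stop (about 14 N, ball where 0.45 rad puts it) and held it there for a little over a second. It then sprang back upright.
- **Final state:** The gripper is clear of everything, with force near zero. The bottle, rack and tape look unmoved. The network positions for them differ from the start by up to about 5 pixels. I took that as network noise, because the arm never came near them.

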